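Gauge the coin tubes

ROBOT

A 6-joint arm with a two-finger parallel gripper is mounted at the origin on the work surface. World frame = base frame: x ahead of the robot, y to its left, z up, the work surface at z = 0. Lengths are in m, angles in rad, forces in N, time in s.
With the tool pointing down it reaches from about 0.35 to 0.975 m from the base axis. Payload 4.9 kg.
Tool frame: the origin (TCP) lies on the centre line of the jaws, within the pads' length; the fingertips stand ahead of it and the grasp point (between the pads) is the TCP (manip.tip_extent is the z of the fingertips in the tool frame, in m); z points along the fingers, y is the line along which they close (so a half turn about z gives the same grasp; the last joint's range is limited). The gripper opens to 85 mm and grips with 20 to 120 N. Pads are 22 mm wide; open, the fingers measure 114 mm over their backs; the gripper's body (76 mm by 85 mm) begins 54 mm behind the grasp point. The pads swing forward as they close: fully open they stand 13 mm farther back than shut.
Start: joints at [-1.281, 0.053, 1.613, -0, 1.476, -0.119], TCP at [0.248, -0.573, 0.25] pointing down, gripper open.
Joint ranges: [-3.01, 3.01], [-1.01, 2.22], [0.06, 2.58], [-1.02, 4.17], [0.09, 2.62], [-3.14, 3.14]. Speed limits (rad/s): [2.57, 2.57, 3.14, 3.14, 3.14, 3.14].

INTERFACE

Orientations are given as a unit quaternion [w, x, y, z].
In Python, from plant import manip gives the robot as it stands. The module is installed in compiled form; this text tells all that it offers.
- The arm moves only by the tool nudge_tcp, called after "Call:" as a command line: name --pt "numbers of a row" for each row, then --argument value for the rest. Schema: {"type":"object","properties":{"deltas":{"type":"array","items":{"type":"array","items":{"type":"array","items":{"type":"number"},"minItems":7,"maxItems":7},"minItems":1,"maxItems":5},"minItems":1,"maxItems":1},"only":{"type":"string"},"quiet":{"type":"boolean"},"lines":{"type":"string"}},"required":["deltas"],"additionalProperties":false}. deltas is a list that holds a single list of rows (three levels of brackets), with 1 to 5 rows, each of 7 numbers: the opening from 0.0 (shut) to 1.0 (fully open), then dx, dy, dz in shares of the most that a row can go, 1 being 62.5 mm, then a rotation vector rx, ry, rz in fractions of the full range, 1 being 2 pi rad; each row shifts and turns the commanded pose from where the row before left it, along the tool's axes as they then stand; what a row does not reach is not made up. A row lasts 1/8 s, in which the tool goes at most 0.0625 m and 0.188 rad, less where a joint would pass 70% of its speed; a pose out of reach is approached as far as the arm can. The fingers move at their own pace and stop on an object; the grip force is fixed at half the most. Time passes only in rows, so rows that do not move let the fingers close. The tool returns the time, the measured TCP pose, the force, the opening and the grip force at its end. only (a regular expression) keeps the lines of the reply that match it, lines (a string "A,B") keeps lines A to B, and quiet returns only ok. Shift and turn numbers lie between -1 and 1, and a call with a number outside is refused. Input that does not fit is refused with a message, and nothing moves.
- manip.state(): the state, without advancing time (a new reading comes with each control period).
- manip.grab_frame(name): name is "scene" or "top" or "wrist"; returns (picture, depth): 480x640x3 uint8, red, green, blue; 480x640 float32, m along the optical axis (not along the pixel's ray), 0 where there is no reading.
- manip.camera_params(name): a dict with "intrinsics" (3x3 intrinsics, pixels), "xyz" and "orientation" of the camera in the world. Camera axes: x right, y down, z forward; pixel columns grow to the right and rows downward; lengths in m; the calibration is good to about 2 mm. The wrist camera is an equidistant fisheye: a pixel r from the principal point sees the ray r / f radians off the axis. A picture is of the moment at which its call begins: read the wrist's pose just before it. camera_params takes no time and is no camera call; for the wrist camera it gives the pose at the moment of the call.
- manip.job_done(): hands the job in; it is judged then, once.
Trained networks look in the newest picture that a camera, given by its name, has taken for a name from the list of things; names that differ only in an ending like _2 or _b are one class to them, and where a whole thing is asked for, a point or a joint stands for the part that bears it (a point fixed in the world has none). Each returns a list of dicts, best first, with "conf" (0 to 1); they miss things now and then, are a little off and sometimes report something else, mostly with a low value. They report only what shows in the picture. A call takes as long as a camera call. They do not tell look-alikes from the thing itself.
- manip.look_for(camera, query): "extent" ([left, top, right, bottom] in pixels, round what is visible of it).
- manip.outline_of(camera, query): "region" (480x640 bool, what is visible of it) and "extent" ([left, top, right, bottom] in pixels, round what is visible of it).
- manip.mark_of(camera, query): "centre" ([row, column] in pixels: a listed point, or the origin of a listed thing).
The state is a dict: "time": time; "joint_pos": joint angles; "joint_vel": joint speeds; "joint_efforts": joint torques, N m; "tool_pos": TCP position; "tool_rot": TCP orientation; "contact_force": force on the tool from outside, world axes, zero at the start; "ft_torque": the same for the moment, N m; "gripper_width": opening from 0.0 (shut) to 1.0 (fully open); "grasp_force": force on a finger pad.
Only numpy, scipy, OpenCV 4.12 (cv2) and the standard library are available. Lean on these libraries where they do the work, as an engineer would, in place of code of your own. Each camera call takes 0.05 s, during which the arm holds its last target. There are 200 camera calls.

TASK

Take the gauge rod out of its stand and find by feel the coin tube of the magazine that is not jammed: press the rod down a tube, past its stiff follower, until it stops hard. If the rod's ring mark is still well above the mouth that tube is jammed; do not force it, try another. Leave the rod standing free in a tube where it is fully home, its ring mark level with the mouth, and leave the other things on the table alone.

Things in the scene. Friction and masses are not known exactly. Their poses are not given: they have to be found in the camera images.
- rod: Gauge rod, loose, about 0.14 kg, upright in the stand at the start. Origin at the centre of its lower tip, z up along it. Steel shaft 18 mm in diameter from 0 to 82 mm (tip tapered to 15 mm over 2 mm); steel guard disc 34 mm in diameter at 82 to 87 mm; round black grip 22 mm in diameter at 87 to 139 mm (top). A thin dark ring mark goes round the shaft 58 mm above the tip.
- rod_mark (a point): the ring mark: the point on the rod's axis 58 mm above its tip; level with a tube's mouth when the rod is fully home in that tube
- stand: Black block 64 x 64 x 40 mm, fixed to the table, origin at the centre of its underside. One upright hole 21 mm wide and 30 mm deep in the middle of its top, where the rod starts (rod tip 10 mm above the table).
- magazine: Square aluminium block 96 x 96 x 75 mm, fixed, origin at the centre of its underside, z up. Three upright blind tubes open in its top, in a triangle, 45 mm between centres, 20 mm wide, chamfered mouths, floor 58 mm below the mouth. One tube is clear (now and then two), the others have a coin wedged 38 mm down. Stop at about 12 N; over 40 N between rod and block is forcing it.
- magazine_hole0 (a point): mouth of one of the three tubes: centre of the first round hole in the magazine's top face, 26 mm from the middle of that face, 75 mm above the table, on its own +x side. In every tube a follower disc waits 22 to 32 mm down: it yields to about 6 N, drags so all the way, and stays where left
- magazine_hole1 (a point): mouth of one of the three tubes: centre of the second round hole in the magazine's top face, 26 mm from the middle of that face, 75 mm above the table, 120 degrees anticlockwise (from above) from the first. In a jammed tube the rod stops rigidly with its ring mark 20 mm above the mouth
- magazine_hole2 (a point): mouth of one of the three tubes: centre of the third round hole in the magazine's top face, 26 mm from the middle of that face, 75 mm above the table, 120 degrees clockwise (seen from above) from the first
- detergent: bystander: blue bottle, 72 mm wide, 190 mm high; origin at the centre of its underside
- softener: bystander: white bottle, 64 mm wide, 160 mm high; origin at the centre of its underside
- coin_cup: bystander: grey plastic cup, 72 mm wide, 60 mm high; origin at the centre of its underside
- screwdriver: bystander: screwdriver lying along its x axis
- padlock: bystander: brass padlock, 20 x 42 x 64 mm, standing; origin at the centre of its underside
- coin_stack: bystander: stack of coins, 26 mm wide, 24 mm high; origin at the centre of its underside
- soap_carton: bystander: carton 60 x 90 x 120 mm; origin at the centre of its underside
Mind the look-alikes: they are no part of the job. What is shaped like the magazine but purple, red or turquoise is not meant.

How it is judged:
On the way:
1. the rod is lifted out of its stand (z of rod in the frame of stand above 0.06 m), for 0.1 s.
At the end, for the whole second after the job is handed in: The rod stands in one of the tubes (tip within 4 mm of that tube's axis, within 5 degrees of upright) with its tip no more than 3 mm above the tube's floor, so the ring mark is level with the mouth to 3 mm; released and at rest ((horizontal distance between rod and magazine_hole0 below 0.004 m or horizontal distance between rod and magazine_hole1 below 0.004 m or horizontal distance between rod and magazine_hole2 below 0.004 m) and z of rod in the frame of magazine below 0.02 m and angle between rod's own z axis and vertical below 0.09 rad and linear speed of rod below 0.02 m/s and contact force between the fingers and rod below 0.1 N); the robot touches nothing.
It fails at once if the rod is pressed on the magazine, its followers or a jam with more than 40 N (contact force between rod and magazine above 40 N).
It fails at once if a bystander is moved more than 30 mm (distance of any of detergent, softener, coin_cup, screwdriver, padlock, coin_stack, soap_carton from where it was at the start of the episode above 0.03 m).
It also fails if it takes over 61 s, if anything falls off the work surface, if the arm or the gripper's body presses on something with over 40 N, if the wrist force passes 120 N, or if a joint passes its speed limit or range.

## Working session

There is one attempt and no reset: what is moved stays moved. The work goes in short steps, Python scripts to look and compute and a tool call to move; the robot and the scene stay as the last step left them, time stands still between calls to the robot, and variables do not carry over. Pictures are saved under pics/ and viewed, at most 10 in all, crops included, and the job is handed in when it is done.

```bash
mkdir -p pics; cat > h.py <<'E'
import numpy as np, cv2
from plant import manip
from scipy.spatial.transform import Rotation as R
def rot(q): return R.from_quat([q[1],q[2],q[3],q[0]])
def world(cam,px,d,p=None):
    p=p or manip.camera_params(cam); K=np.array(p["intrinsics"])
    c=np.array([(px[0]-K[0,2])/K[0,0],(px[1]-K[1,2])/K[1,1],1])*d
    return rot(p["orientation"]).apply(c)+np.array(p["xyz"])
def plane(cam,px,z,p=None):
    p=p or manip.camera_params(cam); a=world(cam,px,1,p); o=np.array(p["xyz"])
    return o+(a-o)*(z-o[2])/(a[2]-o[2])
E
python3 - <<'E'
from h import *
a,d=manip.grab_frame("top"); cv2.imwrite("pics/top.png",a[:,:,::-1]); np.save("top.npy",d)
for q in ["rod","stand","magazine"]:
    print(q,[(np.round(r["conf"],2),np.round(r["extent"])) for r in manip.look_for("top",q)])
for q in ["magazine_hole0","magazine_hole1","magazine_hole2","rod","stand","magazine"]:
    print(q,[(np.round(r["conf"],2),np.round(r["centre"])) for r in manip.mark_of("top",q)])
b,d=manip.grab_frame("scene"); cv2.imwrite("pics/scene.png",b[:,:,::-1])
print(manip.camera_params("top"),manip.tip_extent,manip.state())
E
```

```text
rod [(np.float64(0.61), array([205., 233., 226., 244.]))]
stand [(np.float64(0.82), array([206., 228., 240., 259.])), (np.float64(0.23), array([334., 186., 374., 235.]))]
magazine [(np.float64(0.83), array([329., 254., 376., 304.])), (np.float64(0.82), array([487., 298., 535., 338.])), (np.float64(0.75), array([377., 308., 423., 350.])), (np.float64(0.66), array([443., 241., 496., 282.])), (np.float64(0.64), array([335., 187., 375., 228.]))]
magazine_hole0 [(np.float64(0.91), array([305., 514.])), (np.float64(0.89), array([284., 343.])), (np.float64(0.81), array([266., 482.])), (np.float64(0.79), array([282., 363.])), (np.float64(0.79), array([322., 504.])), (np.float64(0.78), array([323., 524.])), (np.float64(0.76), array([251., 472.])), (np.float64(0.74), array([335., 397.])), (np.float64(0.72), array([212., 364.])), (np.float64(0.72), array([270., 347.])), (np.float64(0.66), array([214., 346.])), (np.float64(0.65), array([197., 357.])), (np.float64(0.64), array([317., 401.])), (np.float64(0.63), array([269., 467.])), (np.float64(0.59), array([335., 411.]))]
magazine_hole1 [(np.flo
[... 1932 characters left out ...]
1.28095660e+00,  5.26883866e-02,  1.61289055e+00,  4.77907065e-06,
        1.47598132e+00, -1.19037414e-01]), 'joint_vel': array([ 4.61089348e-04,  1.78073160e-06,  4.68606375e-05, -1.49914357e-03,
        1.44555175e-04, -1.11000640e-03]), 'joint_efforts': array([-5.73315519e-04, -3.93316877e+01, -3.70133328e+01, -1.35813830e-04,
        9.56014774e-04, -6.33295485e-06]), 'tool_pos': array([ 0.24846426, -0.57347895,  0.25031643]), 'tool_rot': array([1.59360690e-05, 9.79175165e-01, 2.03017232e-01, 3.75178443e-06]), 'contact_force': array([0.35931996, 0.11642035, 0.24841917]), 'ft_torque': array([-0.0078814 , -0.03111199, -0.00203018]), 'grasp_force': 0.0, 'gripper_width': 0.9982417001362741}
```

View pics/top.png

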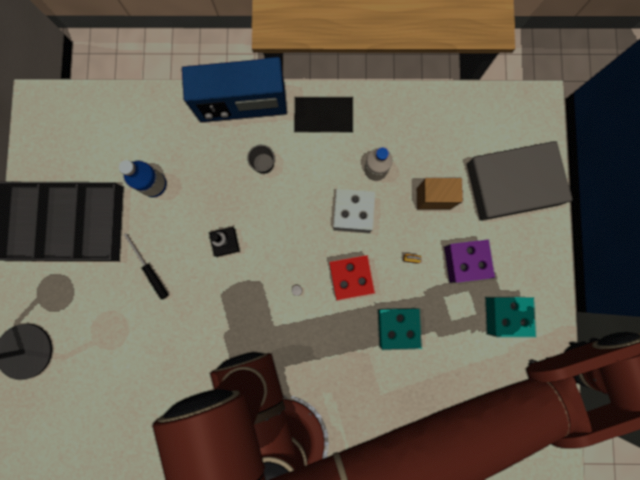

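View pics/scene.png

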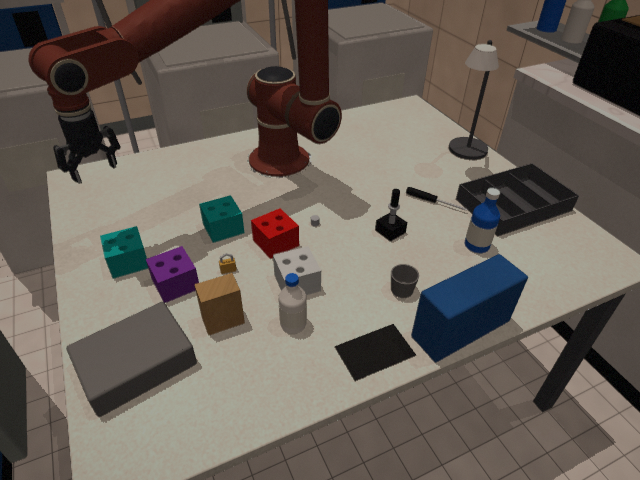

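The top view shows five blocks of the magazine's shape, at pixels (column, row): aluminium (354,210), red (352,277), purple (470,261) and turquoise at (400,328) and (512,316). The aluminium one is the magazine. The rod and black stand are at about (223,241). Next I'll take one close crop and measure.

```bash
python3 - <<'E'
from h import *
a=cv2.imread("pics/top.png"); d=np.load("top.npy")
c=np.hstack([cv2.resize(a[215:265,195:255],(396,330),interpolation=3),cv2.resize(a[180:240,325:385],(396,330),interpolation=3)]); cv2.imwrite("pics/crop.png",c)
p=manip.camera_params("top")
# rod grip top by depth
D=lambda px:world("top",px,d[int(px[1]),int(px[0])],p)
for px in [(212,238),(214,238),(216,239),(218,239),(220,240),(354,210),(224,242)]: print(px,D(px).round(4))
# height maps
vv,uu=np.mgrid[0:480,0:640]; K=p["intrinsics"]
P=np.stack([(uu-K[0,2])/K[0,0]*d,(vv-K[1,2])/K[1,1]*d,d],-1).reshape(-1,3)
P=(rot(p["orientation"]).apply(P)+p["xyz"]).reshape(480,640,3)
s=P[215:265,195:255].reshape(-1,3); 
for lo,hi in [(.137,.17),(.09,.105),(.034,.046)]:
    t=s[(s[:,2]>lo)&(s[:,2]<hi)]; print("stand",lo,len(t),t.mean(0).round(4),t.min(0).round(4),t.max(0).round(4))
t=P[180:240,325:385].reshape(-1,3);t=t[(t[:,2]>.07)&(t[:,2]<.08)]
print("mag",len(t),t.mean(0),cv2.minAreaRect((t[:,:2]*1000).astype(np.float32)))
t=s[(s[:,2]>.034)&(s[:,2]<.046)];print(cv2.minAreaRect((t[:,:2]*1000).astype(np.float32)))
for r in [(212,364),(214,346),(197,357)]: print(plane("top",(r[1],r[0]),.075,p).round(4))
E
```

```text
(212, 238) [0.494  0.1542 0.1533]
(214, 238) [0.4944 0.1504 0.15  ]
(216, 239) [0.492  0.1456 0.1503]
(218, 239) [0.4928 0.1424 0.1434]
(220, 240) [0.4928 0.1427 0.1203]
(354, 210) [ 0.5737 -0.1784  0.0777]
(224, 242) [0.4904 0.1378 0.0968]
stand 0.137 78 [0.4981 0.1509 0.148 ] [0.4882 0.1408 0.1381] [0.5085 0.1621 0.1533]
stand 0.09 71 [0.4961 0.1472 0.0972] [0.483  0.1352 0.0918] [0.5145 0.167  0.1048]
stand 0.034 456 [0.4957 0.1459 0.0399] [0.4605 0.1137 0.0341] [0.5345 0.1884 0.0459]
mag 1291 [ 0.57636123 -0.17975071  0.07512047] ((576.71484375, -179.87802124023438), (96.05475616455078, 96.67234802246094), 85.9073257446289)
((498.6419677734375, 152.1610870361328), (64.96260833740234, 64.72438049316406), 13.017583847045898)
[ 0.5692 -0.2033  0.075 ]
[ 0.564  -0.1587  0.075 ]
[ 0.6069 -0.1861  0.075 ]
```

View pics/crop.png

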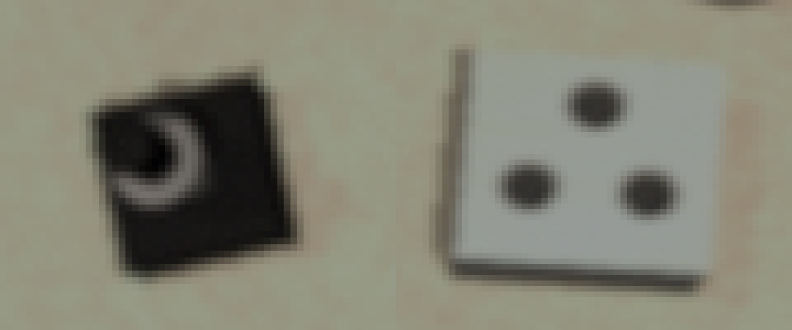

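The crop shows the rod in the black stand (left) and the aluminium magazine with its three holes (right). The choice holds, so I'll fly over the magazine for a close look on the way.

The manual's scale: shifts go in shares of 62.5 mm and turns go in shares of 2 pi rad. Converting my numbers, 0.051 m is 0.816, -0.0256 m is -0.4096.

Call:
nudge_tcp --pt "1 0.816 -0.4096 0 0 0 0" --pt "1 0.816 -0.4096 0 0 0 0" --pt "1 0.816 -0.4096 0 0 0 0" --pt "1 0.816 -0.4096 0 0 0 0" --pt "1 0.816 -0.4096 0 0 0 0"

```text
refused: deltas: the value is too long (schema: maxItems 1). Nothing was moved.
```

I used the wrong layout. The manual says a list holding one list of rows, three levels of brackets; once more.

Call:
nudge_tcp --deltas '[[[1,0.816,-0.4096,0,0,0,0],[1,0.816,-0.4096,0,0,0,0],[1,0.816,-0.4096,0,0,0,0],[1,0.816,-0.4096,0,0,0,0],[1,0.816,-0.4096,0,0,0,0]]]'

```text
time: 1.18
tool_pos: [0.4325, -0.3532, 0.2506]
tool_rot: [0.0, 0.979, 0.203, 0.0]
contact_force: [0.7, -0.7, 0.2]
gripper_width: 0.999
grasp_force: 0.0
```

Call:
nudge_tcp --deltas '[[[1,0.816,-0.4096,0,0,0,0],[1,0.816,-0.4096,0,0,0,0],[1,0.816,-0.4096,0,0,0,0],[1,0.8,-0.4096,0,0,0,0],[1,0,0,0,0,0,0]]]'

```text
time: 1.8
tool_pos: [0.5788, -0.177, 0.2503]
tool_rot: [-0.0, 0.979, 0.205, 0.0]
contact_force: [0.0, 0.1, 0.2]
gripper_width: 0.999
grasp_force: 0.0
```

```bash
python3 - <<'E'
from h import *
p=manip.camera_params("wrist"); a,d=manip.grab_frame("wrist"); cv2.imwrite("pics/w1.png",a[:,:,::-1]); print(p)
K=np.array(p["intrinsics"])
def fe(px,z):
    u=np.array([(px[0]-K[0,2])/K[0,0],(px[1]-K[1,2])/K[1,1]]); t=np.hypot(*u)
    r=np.append(u/max(t,1e-9)*np.sin(t),np.cos(t)); r=rot(p["orientation"]).apply(r); o=np.array(p["xyz"])
    return o+r*(z-o[2])/r[2]
for r in manip.mark_of("wrist","magazine_hole0"): 
    c=r["centre"]; print(round(r["conf"],2),np.round(c),fe((c[1],c[0]),.075).round(4))
p2=manip.camera_params("top"); print("softener",plane("top",(378,165),.08,p2))
E
```

```text
{'intrinsics': array([[371.64829954,   0.        , 318.72166184],
       [  0.        , 371.64829954, 237.06253513],
       [  0.        ,   0.        ,   1.        ]]), 'xyz': array([ 0.63810178, -0.150403  ,  0.37399797]), 'orientation': array([ 0.11103252,  0.82975352, -0.54207962, -0.07301072])}
0.95 [376. 224.] [ 0.3921 -0.1537  0.075 ]
0.94 [347. 248.] [ 0.4366 -0.165   0.075 ]
0.9 [241. 336.] [ 0.5658 -0.1977  0.075 ]
0.9 [384. 266.] [ 0.4024 -0.1959  0.075 ]
0.74 [422. 480.] [ 0.4341 -0.4454  0.075 ]
0.68 [224. 293.] [ 0.565  -0.1591  0.075 ]
0.6 [193. 335.] [ 0.6025 -0.1804  0.075 ]
0.58 [425. 507.] [ 0.4382 -0.4887  0.075 ]
softener [ 0.68738653 -0.23831779  0.08      ]
```

View pics/w1.png

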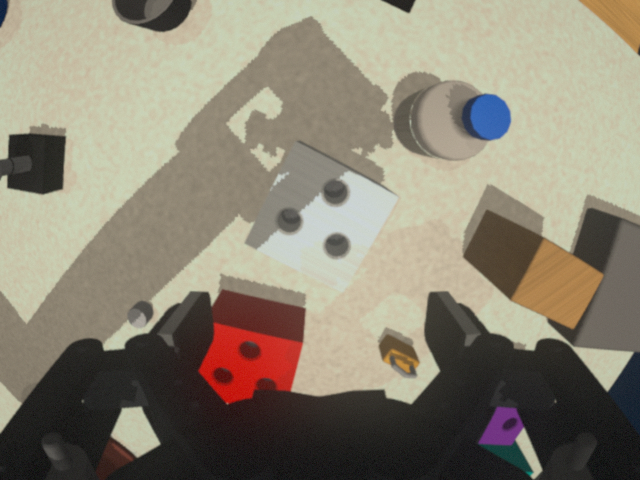

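The wrist view shows the magazine's holes at about (335,192), (289,220) and (337,245). The detections are slightly off, so I'll refine them with depth.

```bash
cat >> h.py <<'E'
def cloud(p,d):
    K=np.array(p["intrinsics"]); v,u=np.mgrid[0:480,0:640]
    x=(u-K[0,2])/K[0,0]; y=(v-K[1,2])/K[1,1]; t=np.hypot(x,y)+1e-9; s=np.tan(t)/t
    P=np.stack([x*s*d,y*s*d,d],-1).reshape(-1,3)
    return (rot(p["orientation"]).apply(P)+p["xyz"]).reshape(480,640,3)
def holes(p,a,d,c0=(.577,-.18)):
    P=cloud(p,d); m=(abs(P[...,2]-.075)<.006)&(np.hypot(P[...,0]-c0[0],P[...,1]-c0[1])<.075)&(d>0)
    t=P[m]; print("z",np.median(t[:,2])); r=cv2.minAreaRect((t[:,:2]*1000).astype(np.float32)); print("rect",r)
    ang=np.radians(r[2]); c=np.array(r[0])/1000
    # filled top-face mask, rectified picture at z=.075, 0.25 mm per pixel
    n=480; g=(np.arange(n)-n/2)*.00025; X,Y=np.meshgrid(c[0]+g,c[1]+g)
    q=rot(p["orientation"]).inv().apply(np.stack([X,Y,0*X+np.median(t[:,2])],-1).reshape(-1,3)-p["xyz"])
    th=np.arctan2(np.hypot(q[:,0],q[:,1]),q[:,2])/np.hypot(q[:,0],q[:,1]); K=np.array(p["intrinsics"])
    mu=(K[0,0]*q[:,0]*th+K[0,2]).reshape(n,n).astype(np.float32); mv=(K[1,1]*q[:,1]*th+K[1,2]).reshape(n,n).astype(np.float32)
    return c,ang,cv2.remap(a,mu,mv,cv2.INTER_CUBIC),cv2.remap(m.astype(np.float32),mu,mv,cv2.INTER_LINEAR)
E
python3 - <<'E'
from h import *
p=manip.camera_params("wrist"); a,d=manip.grab_frame("wrist")
c,ang,im,m=holes(p,a,d)
cv2.imwrite("pics/rect.png",np.hstack([im[:,:,::-1],cv2.cvtColor((m*255).clip(0,255).astype(np.uint8),cv2.COLOR_GRAY2BGR)])[:, :])
n,l,s,cc=cv2.connectedComponentsWithStats((m<.5).astype(np.uint8))
for i in range(1,n):
    if 1000<s[i,4]<20000: print(s[i],(c+(cc[i]-240)*.00025).round(4))
E
```

```text
z 0.07510975397112513
rect ((577.0464477539062, -178.11895751953125), (96.81828308105469, 96.9642562866211), 85.75802612304688)
[ 147  117   78   78 4466] [ 0.5637 -0.199 ]
[ 308  195   78   81 4546] [ 0.6035 -0.1794]
[ 160  296   79   79 4529] [ 0.5668 -0.1545]
```

```bash
python3 -c "
import cv2;a=cv2.imread('pics/rect.png');cv2.imwrite('pics/rect.png',cv2.resize(a,(800,400)))"
```

```text
(no output)
```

View pics/rect.png

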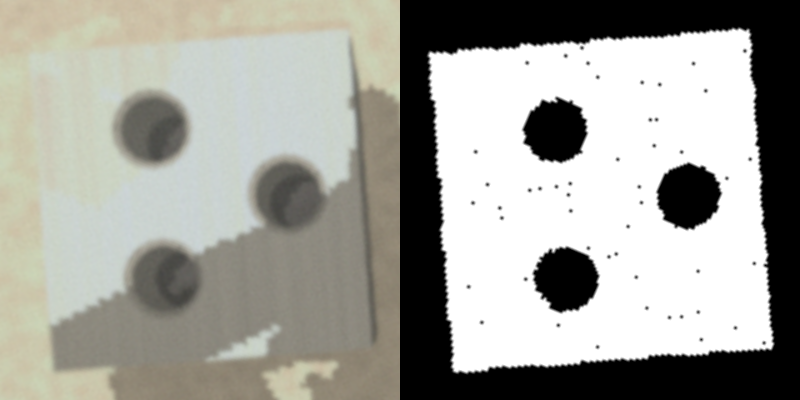

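To row units: -0.0555 m is -0.888, 0.0094 m is 0.1504.

Call:
nudge_tcp --deltas '[[[1,0.1504,-0.888,0,0,0,0],[1,0.1504,-0.888,0,0,0,0],[1,0.1504,-0.888,0,0,0,0],[1,0.1504,-0.888,0,0,0,0],[1,0.1504,-0.888,0,0,0,0]]]'

```text
time: 2.58
tool_pos: [0.5092, 0.0934, 0.2506]
tool_rot: [0.0, 0.979, 0.202, 0.0]
contact_force: [0.5, 0.0, -0.2]
gripper_width: 1.002
grasp_force: 0.0
```

Call:
nudge_tcp --deltas '[[[1,0.1504,-0.888,0,0,0,0],[1,0,0,0,0,0,0],[1,0,0,0,0,0,0]]]'

```text
time: 2.95
tool_pos: [0.4967, 0.1467, 0.2504]
tool_rot: [0.0, 0.979, 0.202, 0.0]
contact_force: [-0.4, -0.8, -0.2]
gripper_width: 1.0
grasp_force: 0.0
```

```bash
cat > m.py <<'E'
from h import *
p=manip.camera_params("wrist"); a,d=manip.grab_frame("wrist")
P=cloud(p,d); s=manip.state(); print(s["tool_pos"],s["tool_rot"])
near=(np.hypot(P[...,0]-.498,P[...,1]-.151)<.06)&(d>0)
for lo,hi in [(.143,.155),(.092,.102),(.035,.045)]:
    t=P[near&(P[...,2]>lo)&(P[...,2]<hi)][:,:2]
    print(lo,len(t),cv2.minEnclosingCircle((t*1000).astype(np.float32)) if lo>.05 else cv2.minAreaRect((t*1000).astype(np.float32)))
cv2.imwrite("pics/w2.png",a[:,:,::-1])
E
python3 m.py
```

```text
[0.49685835 0.14638897 0.25035546] [2.68618036e-04 9.79414385e-01 2.01859815e-01 7.67488219e-05]
0.143 913 ((499.8002624511719, 154.02230834960938), 10.924447059631348)
0.092 615 ((499.9664611816406, 153.89736938476562), 17.046815872192383)
0.035 3248 ((499.52105712890625, 154.060302734375), (64.53620910644531, 64.6349868774414), 13.5066556930542)
```

View pics/w2.png

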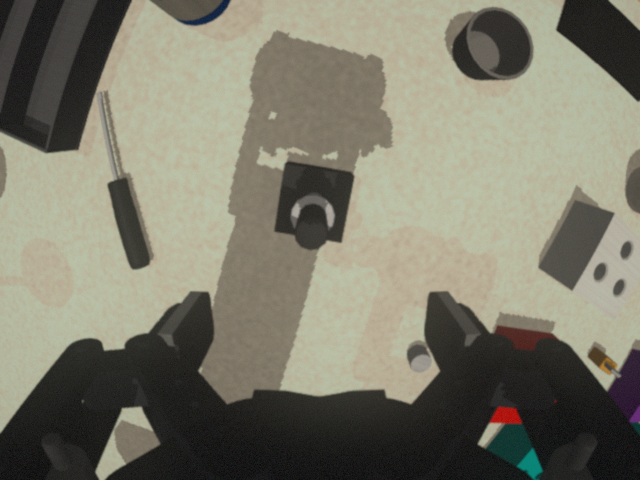

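The rod in its stand is at pixel (312,225), between the fingers. Its centre is (0.4998,0.1540) by the wrist camera and about (0.498,0.151) by the top camera. I'll centre, lower and close.

To row units: 0.045 m is 0.72, 0.04 m is 0.64.

Call:
nudge_tcp --deltas '[[[1,0.088,-0.088,0.64,0,0,0],[1,0,0,0.72,0,0,0],[1,0,0,0.6,0,0,0],[1,0,0,0,0,0,0]]]'

```text
time: 3.5
tool_pos: [0.4972, 0.1531, 0.1242]
tool_rot: [-0.0, 0.979, 0.202, -0.004]
contact_force: [0.9, -0.1, -0.6]
gripper_width: 1.001
grasp_force: 0.0
```

Call:
nudge_tcp --deltas '[[[0,0,0,0,0,0,0],[0,0,0,0,0,0,0],[0,0,0,0,0,0,0],[0,0,0,0,0,0,0],[0,0,0,0,0,0,0]]]'

```text
time: 4.12
tool_pos: [0.5003, 0.1552, 0.1293]
tool_rot: [0.0, 0.979, 0.203, 0.001]
contact_force: [0.2, -1.0, 5.5]
gripper_width: 0.242
grasp_force: 58.5
```

To row units: -0.05 m is -0.8, -0.03 m is -0.48.

Call:
nudge_tcp --deltas '[[[0,0,0,-0.48,0,0,0],[0,0,0,-0.8,0,0,0],[0,0,0,-0.8,0,0,0],[0,0,0,0,0,0,0],[0,0,0,0,0,0,0]]]'

```text
time: 4.75
tool_pos: [0.4986, 0.1552, 0.2563]
tool_rot: [-0.0, 0.979, 0.203, -0.001]
contact_force: [-0.4, -0.5, -2.2]
gripper_width: 0.245
grasp_force: 59.3
```

```bash
sed 's/-.151)<.06/-.151)<.03/;s/w2/w3/;s/(.143,.155),(.092,.102),(.035,.045)/(.218,.226),(.24,.4)/' m.py | python3 -
```

```text
[0.49818046 0.15512606 0.25532268] [-1.99101503e-04  9.79171608e-01  2.03024027e-01 -2.04150810e-03]
0.218 1278 ((501.69720458984375, 157.01812744140625), 16.00824737548828)
0.24 36081 ((498.53466796875, 151.02220153808594), 29.977384567260742)
```

View pics/w3.png

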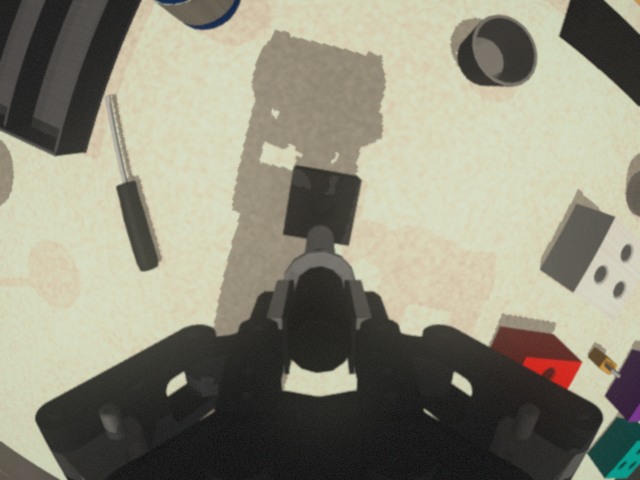

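The rod is held upright at (320,300), clear of the stand. I'll carry it over the magazine.

To row units: 0.0502 m is 0.8032, -0.012 m is -0.192.

Call:
nudge_tcp --deltas '[[[0,-0.192,0.8032,0,0,0,0],[0,-0.192,0.8032,0,0,0,0],[0,-0.192,0.8032,0,0,0,0],[0,-0.192,0.8032,0,0,0,0],[0,-0.192,0.8032,0,0,0,0]]]'

```text
time: 5.42
tool_pos: [0.543, -0.1002, 0.2548]
tool_rot: [-0.001, 0.979, 0.203, -0.002]
contact_force: [0.3, -0.0, -0.4]
gripper_width: 0.243
grasp_force: 59.4
```

Call:
nudge_tcp --deltas '[[[0,-0.192,0.8032,0,0,0,0],[0,-0.192,0.8032,0.32,0,0,0],[0,0,0,0.32,0,0,0],[0,0,0,0,0,0,0],[0,0,0,0,0,0,0]]]'

```text
time: 6.05
tool_pos: [0.5617, -0.1993, 0.2173]
tool_rot: [-0.001, 0.979, 0.204, -0.0]
contact_force: [-0.4, 0.2, -0.8]
gripper_width: 0.24
grasp_force: 59.6
```

```bash
cat > m2.py <<'E'
from h import *
from scipy.optimize import least_squares
HH=np.array([[.5637,-.199],[.6035,-.1794],[.5668,-.1545]])
out=[]
for k in range(4):
    p=manip.camera_params("wrist"); a,d=manip.grab_frame("wrist"); P=cloud(p,d); s=manip.state(); T=s["tool_pos"]
    q=P[(np.hypot(P[...,0]-T[0],P[...,1]-T[1])<.03)&(d>0)]; h=T[2]-q[:,2]
    q=q[(h>.05)&(h<.115)]; q=q[q[:,2]>.083]; q=q[np.hypot(*(q[:,:2]-T[:2]).T)<.016]
    # axis: xy = c + m*(z-zt), radius 9
    zt=.09
    f=lambda v:np.hypot(q[:,0]-v[0]-v[2]*(q[:,2]-zt),q[:,1]-v[1]-v[3]*(q[:,2]-zt))-.009
    r=least_squares(f,[T[0],T[1],0,0],loss="soft_l1",f_scale=.0005)
    m=(abs(P[...,2]-.075)<.006)&(np.hypot(P[...,0]-.578,P[...,1]+.178)<.08)&(d>0)
    rc=cv2.minAreaRect((P[m][:,:2]*1000).astype(np.float32))
    out.append(np.r_[r.x,T,rc[0],len(q),q[:,2].min()])
    c,ang,im,mm=holes(p,a,d,(.578,-.178)) if k==3 else (0,0,0,0)
print(np.round(out,4)); cv2.imwrite("pics/w4.png",a[:,:,::-1])
n,l,st,cc=cv2.connectedComponentsWithStats((mm<.5).astype(np.uint8))
for i in range(1,n):
    if 1000<st[i,4]<20000: print(st[i],(c+(cc[i]-240)*.00025).round(4))
print(s["contact_force"],s["tool_rot"])
E
python3 m2.py
```

```text
z 0.07510012702349816
rect ((576.9830322265625, -178.0108642578125), (96.74049377441406, 97.02043151855469), 85.76756286621094)
[[ 5.601000e-01 -2.000000e-01  4.300000e-03  6.700000e-03  5.622000e-01
  -1.995000e-01  2.182000e-01  5.770651e+02 -1.780399e+02  5.940000e+02
   1.035000e-01]
 [ 5.607000e-01 -2.003000e-01  1.700000e-03  6.500000e-03  5.624000e-01
  -1.997000e-01  2.188000e-01  5.770047e+02 -1.780019e+02  5.960000e+02
   1.038000e-01]
 [ 5.610000e-01 -2.005000e-01  1.500000e-03  7.700000e-03  5.625000e-01
  -1.998000e-01  2.190000e-01  5.771254e+02 -1.780273e+02  6.020000e+02
   1.040000e-01]
 [ 5.612000e-01 -2.007000e-01  1.800000e-03  7.600000e-03  5.625000e-01
  -1.999000e-01  2.190000e-01  5.769830e+02 -1.780109e+02  6.040000e+02
   1.041000e-01]]
[ 306  195   81   78 4840] [ 0.6036 -0.1798]
[ 162  292   77   82 4612] [ 0.5669 -0.1549]
[ 0.20152368  0.34515913 -1.42883804] [5.70925106e-04 9.79048974e-01 2.03622634e-01 7.76415476e-04]
```

View pics/w4.png

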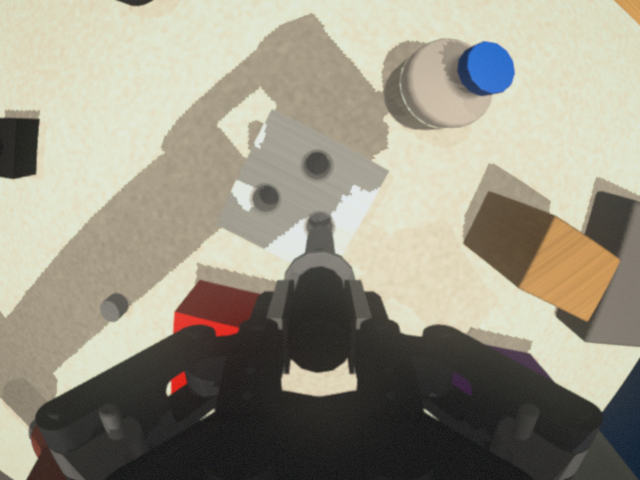

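The rod tip is at (319,222), next to the two visible holes at (317,163) and (267,197). The shaft fit and the guard fit disagree by about 4 mm, so I'll compare the front edges of each.

```bash
cat > m3.py <<'E'
from h import *
for k in range(2):
    p=manip.camera_params("wrist"); a,d=manip.grab_frame("wrist"); P=cloud(p,d); s=manip.state(); T=s["tool_pos"]
L=rot(s["tool_rot"]).inv().apply(P.reshape(-1,3)-T); L=L[(d.ravel()>0)&(np.hypot(L[:,0],L[:,1])<.03)]
C=rot(s["tool_rot"]).inv().apply(np.array(p["xyz"])-T); print("T",T,"cam in tool",C.round(4))
for lo in np.arange(.02,.135,.005):
    q=L[(L[:,2]>=lo)&(L[:,2]<lo+.005)]
    if len(q): print(round(lo,3),len(q),"x",np.percentile(q[:,0],[1,10,50,90,99]).round(4),"y",np.percentile(q[:,1],[1,50,99]).round(4))
H=rot(s["tool_rot"]).inv().apply(np.c_[[[.5637,-.199],[.6036,-.1796],[.5669,-.1548]],[.075]*3]-T);print(H.round(4))
E
python3 m3.py
```

```text
T [ 0.56233078 -0.20021056  0.21876139] cam in tool [ 0.0651 -0.0006 -0.1239]
0.02 177 x [0.0007 0.0051 0.0087 0.0098 0.0103] y [-0.0112 -0.0001  0.0092]
0.025 180 x [0.0011 0.0052 0.0087 0.0099 0.0102] y [-0.0108 -0.0008  0.0095]
0.03 1223 x [0.0005 0.0043 0.0097 0.0143 0.0156] y [-0.0159 -0.0005  0.0144]
0.035 45 x [0.0061 0.0086 0.0133 0.0155 0.0157] y [-0.0158 -0.0014  0.0137]
0.06 23 x [0.0067 0.0069 0.0076 0.0081 0.0083] y [-0.0041 -0.      0.0041]
0.065 71 x [0.0049 0.0058 0.0073 0.008  0.0083] y [-0.0059  0.      0.006 ]
0.07 63 x [0.0031 0.0039 0.0069 0.008  0.008 ] y [-0.0077  0.      0.0078]
0.075 63 x [0.0028 0.0038 0.0067 0.0077 0.008 ] y [-0.0076  0.      0.008 ]
0.08 68 x [-0.0001  0.0032  0.0067  0.0076  0.0077] y [-0.0086  0.0001  0.0084]
0.085 60 x [0.0012 0.0038 0.0067 0.0078 0.0082] y [-0.0085 -0.0005  0.0077]
0.09 60 x [-0.0002  0.0033  0.0065  0.0078  0.0081] y [-0.009   0.0004  0.0082]
0.095 58 x [0.0008 0.0035 0.0068 0.0077 0.0079] y [-0.0082  0.0001  0.0084]
0.1 46 x [-0.0002  0.0026  0.0065  0.0075  0.0077] y [-0.0084 -0.0002  0.0087]
0.105 49 x [-0.001   0.0023  0.0065  0.0075  0.0077] y [-0.0089  0.0008  0.0089]
0.11 41 x [0.0014 0.0034 0.0061 0.0074 0.0079] y [-0.0084 -0.0005  0.0085]
0.115 22 x [0.0034 0.0043 0.007  0.0078 0.008 ] y [-0.007   0.0002  0.0073]
[[ 0.0016 -0.0007  0.1438]
 [ 0.0459 -0.0026  0.1438]
 [ 0.0221 -0.04    0.1437]]
```

To row units: 0.01 m is 0.16, 0.0028 m is 0.0448.

Call:
nudge_tcp --deltas '[[[0,0.0448,-0.0112,0.16,0,0,0],[0,0,0,0.16,0,0,0],[0,0,0,0,0,0,0],[0,0,0,0,0,0,0],[0,0,0,0,0,0,0]]]'

```text
time: 6.98
tool_pos: [0.5645, -0.1991, 0.1982]
tool_rot: [0.0, 0.979, 0.203, 0.0]
contact_force: [0.3, 0.1, -1.1]
gripper_width: 0.244
grasp_force: 59.7
```

Call:
nudge_tcp --deltas '[[[0,0,0,0.048,0,0,0],[0,0,0,0.048,0,0,0],[0,0,0,0.032,0,0,0],[0,0,0,0,0,0,0]]]'

```text
time: 7.48
tool_pos: [0.5641, -0.1988, 0.1894]
tool_rot: [-0.0, 0.979, 0.203, -0.0]
contact_force: [0.5, -0.1, -1.5]
gripper_width: 0.237
grasp_force: 59.7
```

To row units: 0.003 m is 0.048, 0.002 m is 0.032.

Call:
nudge_tcp --deltas '[[[0,0,0,0.048,0,0,0],[0,0,0,0.032,0,0,0],[0,0,0,0,0,0,0]]]'

```text
time: 7.85
tool_pos: [0.5641, -0.1988, 0.1844]
tool_rot: [-0.0, 0.979, 0.203, -0.0]
contact_force: [-0.1, 0.3, -2.3]
gripper_width: 0.24
grasp_force: 59.7
```

Call:
nudge_tcp --deltas '[[[0,0,0,0.048,0,0,0],[0,0,0,0.048,0,0,0],[0,0,0,0,0,0,0]]]'

```text
time: 8.22
tool_pos: [0.564, -0.1987, 0.1783]
tool_rot: [-0.0, 0.979, 0.203, -0.0]
contact_force: [-0.3, 0.6, -1.7]
gripper_width: 0.242
grasp_force: 59.7
```

The rod is in the tube. I'll carry on down to the follower.

To row units: 0.003 m is 0.048.

Call:
nudge_tcp --deltas '[[[0,0,0,0.048,0,0,0],[0,0,0,0.048,0,0,0],[0,0,0,0,0,0,0]]]'

```text
time: 8.6
tool_pos: [0.564, -0.1988, 0.1723]
tool_rot: [-0.0, 0.979, 0.203, -0.0]
contact_force: [-0.1, 0.0, -1.0]
gripper_width: 0.242
grasp_force: 59.7
```

Call:
nudge_tcp --deltas '[[[0,0,0,0.048,0,0,0],[0,0,0,0.048,0,0,0],[0,0,0,0,0,0,0]]]'

```text
time: 8.98
tool_pos: [0.564, -0.1988, 0.1663]
tool_rot: [-0.0, 0.979, 0.203, -0.0]
contact_force: [0.5, 0.3, -1.4]
gripper_width: 0.243
grasp_force: 59.7
```

Call:
nudge_tcp --deltas '[[[0,0,0,0.032,0,0,0],[0,0,0,0.032,0,0,0],[0,0,0,0,0,0,0]]]'

```text
time: 9.35
tool_pos: [0.5643, -0.1989, 0.1629]
tool_rot: [0.0, 0.979, 0.203, 0.0]
contact_force: [0.5, -0.6, -1.1]
gripper_width: 0.244
grasp_force: 59.9
```

To row units: 0.002 m is 0.032.

Call:
nudge_tcp --deltas '[[[0,0,0,0.032,0,0,0],[0,0,0,0,0,0,0]]]'

```text
time: 9.6
tool_pos: [0.5646, -0.199, 0.1617]
tool_rot: [0.0, 0.979, 0.203, 0.0]
contact_force: [-1.2, 0.9, 4.6]
gripper_width: 0.24
grasp_force: 60.2
```

Call:
nudge_tcp --deltas '[[[0,0,0,0.032,0,0,0],[0,0,0,0,0,0,0]]]'

```text
time: 9.85
tool_pos: [0.5645, -0.199, 0.1591]
tool_rot: [0.0, 0.979, 0.203, 0.0]
contact_force: [-0.2, 1.1, 3.9]
gripper_width: 0.241
grasp_force: 60.2
```

To row units: 0.0015 m is 0.024.

Call:
nudge_tcp --deltas '[[[0,0,0,0.024,0,0,0],[0,0,0,0,0,0,0]]]'

```text
time: 10.1
tool_pos: [0.5644, -0.199, 0.1572]
tool_rot: [0.0, 0.979, 0.203, 0.0]
contact_force: [-0.3, -0.1, 4.0]
gripper_width: 0.242
grasp_force: 60.1
```

Follower drag shows at about +5 N above the baseline. The jam depth would be at a TCP height of about 0.156.

To row units: 0.001 m is 0.016.

Call:
nudge_tcp --deltas '[[[0,0,0,0.016,0,0,0],[0,0,0,0,0,0,0]]]'

```text
time: 10.35
tool_pos: [0.5644, -0.199, 0.1563]
tool_rot: [0.0, 0.979, 0.203, 0.0]
contact_force: [0.0, -0.7, 3.2]
gripper_width: 0.242
grasp_force: 60.1
```

To row units: 0.001 m is 0.016.

Call:
nudge_tcp --deltas '[[[0,0,0,0.016,0,0,0],[0,0,0,0,0,0,0]]]'

```text
time: 10.6
tool_pos: [0.5646, -0.199, 0.1563]
tool_rot: [0.0, 0.979, 0.203, 0.0]
contact_force: [-0.1, 0.2, 6.2]
gripper_width: 0.239
grasp_force: 60.7
```

To row units: 0.001 m is 0.016.

Call:
nudge_tcp --deltas '[[[0,0,0,0.016,0,0,0],[0,0,0,0,0,0,0]]]'

```text
time: 10.85
tool_pos: [0.5648, -0.199, 0.1563]
tool_rot: [0.0, 0.979, 0.203, 0.001]
contact_force: [-2.2, 1.0, 10.9]
gripper_width: 0.241
grasp_force: 60.9
```

The rod stopped hard at 38 mm depth: z stays at 0.1563 while the force rises. This tube is jammed, so I'll withdraw and go to the next one.

To row units: 0.0225 m is 0.36, 0.022 m is 0.352.

Call:
nudge_tcp --deltas '[[[0,0,0,-0.32,0,0,0],[0,0,0,-0.32,0,0,0],[0,0,0,-0.32,0,0,0],[0,0.352,-0.016,0,0,0,0],[0,0.36,-0.016,0,0,0,0]]]'

```text
time: 11.48
tool_pos: [0.6054, -0.1787, 0.2146]
tool_rot: [-0.0, 0.979, 0.203, 0.0]
contact_force: [0.4, 0.9, -1.8]
gripper_width: 0.239
grasp_force: 59.8
```

Call:
nudge_tcp --deltas '[[[0,0,0,0,0,0,0],[0,0,0,0,0,0,0]]]'

```text
time: 11.72
tool_pos: [0.6041, -0.179, 0.2135]
tool_rot: [-0.0, 0.979, 0.203, -0.001]
contact_force: [-0.3, 1.2, -1.2]
gripper_width: 0.244
grasp_force: 59.7
```

```bash
python3 m3.py | grep -v "^0.0[2356]"
```

```text
T [ 0.60389387 -0.17936711  0.21383502] cam in tool [ 0.0652 -0.0006 -0.1235]
0.07 69 x [0.0034 0.004  0.0069 0.0077 0.0082] y [-0.0078  0.0005  0.0076]
0.075 67 x [0.0031 0.0038 0.0066 0.0076 0.0079] y [-0.0076  0.0005  0.0078]
0.08 61 x [0.0008 0.0032 0.0066 0.0075 0.0079] y [-0.0087 -0.0001  0.008 ]
0.085 66 x [-0.0006  0.0036  0.0068  0.0078  0.0083] y [-0.0086 -0.0003  0.0081]
0.09 58 x [-0.0004  0.0032  0.0065  0.0078  0.0081] y [-0.0091 -0.0006  0.0081]
0.095 56 x [0.0009 0.0028 0.0063 0.0076 0.0079] y [-0.0084 -0.      0.0083]
0.1 46 x [-0.0003  0.0026  0.0066  0.0075  0.0077] y [-0.0089 -0.      0.0086]
0.105 51 x [0.0004 0.0026 0.0064 0.0074 0.0076] y [-0.0088  0.      0.0084]
0.11 40 x [0.0015 0.0038 0.0063 0.0073 0.0078] y [-0.0083 -0.0003  0.0084]
0.115 22 x [0.0031 0.0037 0.007  0.0078 0.0079] y [-0.0078  0.0004  0.0072]
[[-0.0446  0.0021  0.1389]
 [-0.0003  0.0002  0.1388]
 [-0.0241 -0.0372  0.1389]]
```

To row units: 0.015 m is 0.24, 0.0006 m is 0.0096.

Call:
nudge_tcp --deltas '[[[0,0.0096,0,0.24,0,0,0],[0,0,0,0.048,0,0,0],[0,0,0,0.048,0,0,0],[0,0,0,0.032,0,0,0],[0,0,0,0,0,0,0]]]'

```text
time: 12.45
tool_pos: [0.6048, -0.1791, 0.1913]
tool_rot: [0.0, 0.979, 0.203, 0.0]
contact_force: [0.2, -0.3, -1.0]
gripper_width: 0.239
grasp_force: 59.7
```

To row units: 0.004 m is 0.064.

Call:
nudge_tcp --deltas '[[[0,0,0,0.064,0,0,0],[0,0,0,0.064,0,0,0],[0,0,0,0,0,0,0]]]'

```text
time: 12.82
tool_pos: [0.6045, -0.179, 0.1826]
tool_rot: [-0.0, 0.979, 0.203, -0.0]
contact_force: [0.3, -0.7, -1.2]
gripper_width: 0.242
grasp_force: 59.7
```

Call:
nudge_tcp --deltas '[[[0,0,0,0.064,0,0,0],[0,0,0,0.048,0,0,0],[0,0,0,0,0,0,0]]]'

```text
time: 13.2
tool_pos: [0.6046, -0.179, 0.1757]
tool_rot: [-0.0, 0.979, 0.203, -0.0]
contact_force: [-0.1, 0.5, -2.8]
gripper_width: 0.24
grasp_force: 59.7
```

To row units: 0.003 m is 0.048.

Call:
nudge_tcp --deltas '[[[0,0,0,0.048,0,0,0],[0,0,0,0.048,0,0,0],[0,0,0,0,0,0,0]]]'

```text
time: 13.58
tool_pos: [0.6046, -0.179, 0.1698]
tool_rot: [-0.0, 0.979, 0.203, -0.0]
contact_force: [0.8, 0.7, -2.1]
gripper_width: 0.241
grasp_force: 59.7
```

Call:
nudge_tcp --deltas '[[[0,0,0,0.048,0,0,0],[0,0,0,0.048,0,0,0],[0,0,0,0,0,0,0]]]'

```text
time: 13.95
tool_pos: [0.6046, -0.179, 0.1638]
tool_rot: [-0.0, 0.979, 0.203, -0.0]
contact_force: [-0.6, 0.3, -2.0]
gripper_width: 0.24
grasp_force: 59.7
```

To row units: 0.002 m is 0.032.

Call:
nudge_tcp --deltas '[[[0,0,0,0.032,0,0,0],[0,0,0,0.032,0,0,0],[0,0,0,0,0,0,0]]]'

```text
time: 14.32
tool_pos: [0.6052, -0.1792, 0.1613]
tool_rot: [0.0, 0.979, 0.203, 0.0]
contact_force: [-1.5, 0.1, 5.1]
gripper_width: 0.244
grasp_force: 60.2
```

To row units: 0.001 m is 0.016.

Call:
nudge_tcp --deltas '[[[0,0,0,0.016,0,0,0],[0,0,0,0.016,0,0,0],[0,0,0,0,0,0,0]]]'

```text
time: 14.7
tool_pos: [0.6051, -0.1792, 0.1584]
tool_rot: [0.0, 0.979, 0.203, 0.0]
contact_force: [0.0, 1.0, 3.2]
gripper_width: 0.24
grasp_force: 60.2
```

To row units: 0.001 m is 0.016.

Call:
nudge_tcp --deltas '[[[0,0,0,0.016,0,0,0],[0,0,0,0.016,0,0,0],[0,0,0,0,0,0,0]]]'

```text
time: 15.08
tool_pos: [0.605, -0.1793, 0.1562]
tool_rot: [0.0, 0.979, 0.203, 0.0]
contact_force: [0.2, 0.3, 3.2]
gripper_width: 0.239
grasp_force: 60.1
```

To row units: 0.001 m is 0.016.

Call:
nudge_tcp --deltas '[[[0,0,0,0.016,0,0,0],[0,0,0,0.016,0,0,0],[0,0,0,0,0,0,0]]]'

```text
time: 15.45
tool_pos: [0.6049, -0.1792, 0.1542]
tool_rot: [0.0, 0.979, 0.203, 0.0]
contact_force: [0.5, -0.4, 2.4]
gripper_width: 0.239
grasp_force: 60.1
```

The rod is below the jam depth with only drag, so this tube looks clear.

To row units: 0.002 m is 0.032.

Call:
nudge_tcp --deltas '[[[0,0,0,0.032,0,0,0],[0,0,0,0.032,0,0,0],[0,0,0,0.032,0,0,0],[0,0,0,0,0,0,0]]]'

```text
time: 15.95
tool_pos: [0.6048, -0.1792, 0.1479]
tool_rot: [0.0, 0.979, 0.203, -0.0]
contact_force: [0.5, -0.7, 2.5]
gripper_width: 0.24
grasp_force: 60.1
```

To row units: 0.002 m is 0.032.

Call:
nudge_tcp --deltas '[[[0,0,0,0.032,0,0,0],[0,0,0,0.032,0,0,0],[0,0,0,0.032,0,0,0],[0,0,0,0,0,0,0]]]'

```text
time: 16.45
tool_pos: [0.6048, -0.1792, 0.1419]
tool_rot: [0.0, 0.979, 0.203, -0.0]
contact_force: [0.7, -1.8, 2.5]
gripper_width: 0.238
grasp_force: 60.1
```

To row units: 0.0015 m is 0.024.

Call:
nudge_tcp --deltas '[[[0,0,0,0.024,0,0,0],[0,0,0,0.024,0,0,0],[0,0,0,0,0,0,0]]]'

```text
time: 16.82
tool_pos: [0.6048, -0.1791, 0.1391]
tool_rot: [0.0, 0.979, 0.203, -0.0]
contact_force: [1.0, -1.3, 3.2]
gripper_width: 0.244
grasp_force: 60.3
```

To row units: 0.001 m is 0.016.

Call:
nudge_tcp --deltas '[[[0,0,0,0.016,0,0,0],[0,0,0,0.016,0,0,0],[0,0,0,0,0,0,0]]]'

```text
time: 17.2
tool_pos: [0.6048, -0.1791, 0.1372]
tool_rot: [0.0, 0.979, 0.203, -0.0]
contact_force: [0.0, -1.2, 3.7]
gripper_width: 0.241
grasp_force: 60.2
```

To row units: 0.001 m is 0.016.

Call:
nudge_tcp --deltas '[[[0,0,0,0.016,0,0,0],[0,0,0,0,0,0,0]]]'

```text
time: 17.45
tool_pos: [0.6049, -0.1792, 0.1364]
tool_rot: [0.0, 0.979, 0.203, 0.0]
contact_force: [1.1, -0.6, 4.4]
gripper_width: 0.242
grasp_force: 60.5
```

To row units: 0.001 m is 0.016.

Call:
nudge_tcp --deltas '[[[0,0,0,0.016,0,0,0],[0,0,0,0,0,0,0]]]'

```text
time: 17.7
tool_pos: [0.6051, -0.1791, 0.1363]
tool_rot: [0.0, 0.979, 0.203, 0.0]
contact_force: [-0.6, -0.3, 7.8]
gripper_width: 0.246
grasp_force: 60.8
```

To row units: 0.001 m is 0.016.

Call:
nudge_tcp --deltas '[[[0,0,0,0.016,0,0,0],[0,0,0,0,0,0,0]]]'

```text
time: 17.95
tool_pos: [0.6054, -0.1791, 0.1363]
tool_rot: [0.0, 0.979, 0.203, 0.0]
contact_force: [-1.7, -0.9, 11.5]
gripper_width: 0.242
grasp_force: 61.1
```

The rod stopped hard at 0.1363, exactly 20 mm lower than in the jammed tube, so it is home. I'll relieve the push, open part-way and rise.

To row units: -0.002 m is -0.032.

Call:
nudge_tcp --deltas '[[[0,0,0,-0.032,0,0,0],[0.6,0,0,0,0,0,0],[0.6,0,0,0,0,0,0],[0.6,0,0,0,0,0,0],[0.6,0,0,0,0,0,0]]]'

```text
time: 18.58
tool_pos: [0.6046, -0.1789, 0.1359]
tool_rot: [-0.0, 0.979, 0.203, -0.0]
contact_force: [-0.1, 0.4, 0.6]
gripper_width: 0.598
grasp_force: 0.0
```

Call:
nudge_tcp --deltas '[[[0.6,0,0,-0.32,0,0,0],[0.6,0,0,-0.64,0,0,0],[0.6,0,0,-0.8,0,0,0],[0.6,0,0,0,0,0,0],[0.6,0,0,0,0,0,0]]]'

```text
time: 19.2
tool_pos: [0.605, -0.1792, 0.2474]
tool_rot: [0.0, 0.979, 0.203, 0.001]
contact_force: [0.4, -0.3, -0.4]
gripper_width: 0.597
grasp_force: 0.0
```

```bash
python3 - <<'E'
from h import *
for k in range(2): p=manip.camera_params("wrist"); a,d=manip.grab_frame("wrist")
P=cloud(p,d); m=(np.hypot(P[...,0]-.6036,P[...,1]+.1796)<.03)&(d>0)
for lo,hi in [(.145,.17),(.098,.11),(.085,.097)]:
    t=P[m&(P[...,2]>lo)&(P[...,2]<hi)]; print(lo,len(t),np.median(t[:,2]) if len(t) else 0,cv2.minEnclosingCircle((t[:,:2]*1000).astype(np.float32)) if len(t) else 0)
cv2.imwrite("pics/w5.png",a[:,:,::-1])
E
```

```text
0.145 1053 0.15591893175559834 ((603.8709716796875, -179.15484619140625), 10.903082847595215)
0.098 690 0.10409674742418087 ((603.4442138671875, -179.103515625), 17.081735610961914)
0.085 0 0 0
```

View pics/w5.png

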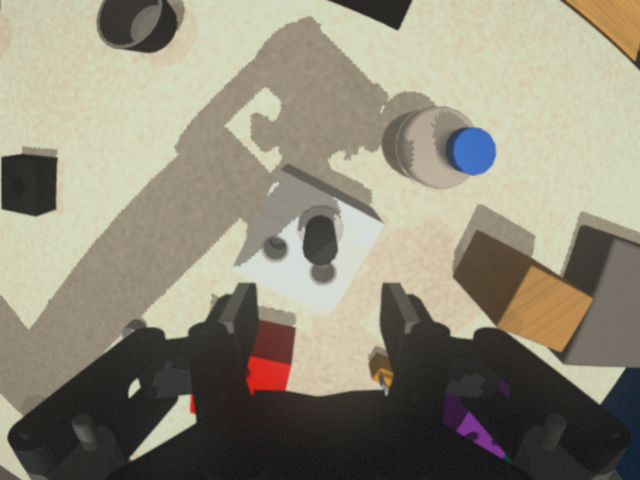

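The rod stands upright at (320,235) in the tube, with its top at 0.156 and guard at 0.104. Both match a tip on the floor at 0.017. The gripper is clear, so I'll hand in.

```bash
python3 -c "
from plant import manip; print(manip.job_done())"
```

```text
the job is handed in; nothing more can be done
None
```

The gauge rod stands released and fully home in a clear tube of the aluminium magazine; the first tube I tried was jammed and not forced, and the job was handed in at about 19 s, with no verdict shown.

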